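# Find the rattling leg and lay it in the cutting jig

### The job

One of the three welded box-section legs on the bench has a weld nut broken loose inside. Pick the legs up and tip or shake them end to end until you find the one that rattles; lay that one flat in the cutting jig, snug against the fence bar and home against the end stop, ready for the saw, and leave the two sound legs lying where they were. Don't knock the other tools on the bench about.

Things in the scene. Friction and masses are not known exactly. Their poses are not given: they have to be found in the camera images.
- leg_a: one of three legs that look alike: closed square steel tube, 180 x 50 x 50 mm, capped and welded at both ends, 0.4 to 0.65 kg without a loose nut (wall thickness differs, so weight does not tell them apart). Starts lying on the bench, its length within 0.2 rad of the world x axis. Origin at the tube's centre, 25 mm above the bench; x along its length
- leg_b: second leg, same look, size and axes as leg_a. In one of the three legs (any of them) a weld nut, 0.1 kg, 33 mm across, 18 mm thick, lies loose and unseen near the middle; it can run 68 mm either way to the end caps. In the sound legs nothing moves
- leg_c: third leg, same look, size and axes as leg_a. The loose nut starts to slide when its leg is tipped endwise more than about 20 degrees (30 is sure), knocks on the cap, and stays there when the leg is levelled again: the moment about the leg's middle then differs by up to 0.13 N m between the two ends
- jig: cutting jig, fixed on the bench: flat steel base plate 340 x 140 x 10 mm carrying a fence bar, an end stop and, at the near end in line with the leg's place, a push clamp drawn back (45 mm high, tip at x = -82 mm; red handle behind it up to 86 mm high). Origin at the centre of the plate's underside, x along its length away from the robot, z up
- jig_home (a point): where the centre of a leg lying home in the jig belongs (either way round, length along the jig's x): 25 mm above the plate's top, at (55, -5, 35) mm in the jig's frame. Axes as the jig's
- jig_fence (a point): on the fence bar's inner face, top edge, beside jig_home: a bar parallel to the jig's x from x = -40 to +145 mm, only 10 mm high above the plate and 16 mm thick; its face at y = -30 mm in the jig's frame faces +y
- jig_stop (a point): centre of the end stop's face, at x = +145 mm in the jig's frame, facing -x towards the clamp; the block is 60 mm wide, 30 mm high above the plate and 25 mm thick
- flat_bar: bystander: flat steel offcut 170 x 20 x 8 mm lying between two legs, roughly along x. Origin at the centre of its underside
- file: bystander: flat file with a wooden handle, 275 mm long, 24 mm high at the handle (which points to the robot) and 7 mm at the blade, lying between two legs. Origin under its middle
- chipping_hammer: bystander: chipping hammer 280 mm long, 27 mm high, head 140 mm across, lying beyond the legs. Origin under its middle
- spray_can: bystander: standing spray can, 66 mm in diameter, 200 mm high, beyond the legs. Origin under its centre
- magnet_block: bystander: square welding magnet 75 x 75 x 20 mm beyond the jig. Origin under its centre
- locking_pliers: bystander: locking pliers 215 mm long, 20 mm high, on the robot's side of the legs. Origin under the middle
- g_clamp: bystander: blue G-clamp lying flat, about 120 x 210 mm, 24 mm high, to the left of the legs. Origin under the middle of its frame's opening
Mind the look-alikes: they are no part of the job. What is shaped like the leg_c but brown or yellow is not meant.

How it is judged:
By the outcome, as a careful person would: the job done as asked, in the order asked, and still so for the second after the job is handed in, with the robot touching nothing.
It also fails if it takes over 72 s, if anything falls off the work surface, if the arm or the gripper's body presses on something with over 40 N, if the wrist force passes 120 N, or if a joint passes its speed limit or range.

### The arm

A 6-joint arm with a two-finger parallel gripper is mounted at the origin on the work surface. World frame = base frame: x ahead of the robot, y to its left, z up, the work surface at z = 0. Lengths are in m, angles in rad, forces in N, time in s.
With the tool pointing down it reaches from about 0.25 to 0.725 m from the base axis. Payload 9.7 kg.
Tool frame: the origin (TCP) lies at the very end of the fingers, on their centre line; the grasp point (between the pads) lies 19 mm behind it (hold_point_z is the distance from the TCP to the grasp point, in m); z points along the fingers, y is the direction in which the jaws open and shut (so a half turn about z gives the same grasp; the last joint's range is limited). The gripper opens to 85 mm and grips with 20 to 120 N. Pads are 22 mm wide; open, the fingers measure 114 mm over their backs; the gripper's body (76 mm by 85 mm) begins 54 mm behind the grasp point. The pads swing forward as they close: fully open they stand 13 mm farther back than shut.
Start: joints at [1.322, 0.087, 0.176, 1.66, 0, 1.571], TCP at [0.135, 0.533, 0.231] pointing down, gripper open.
Joint ranges: [-3.13, 3.13], [-0.85, 1.81], [-1.15, 1.24], [-2.2, 2.28], [-1.44, 1.52], [-3.14, 3.14]. Speed limits (rad/s): [2.22, 2.22, 2.57, 3.14, 3.14, 3.14].

### API

Orientations are given as a unit quaternion [x, y, z, w].
In Python, from bench import * gives the robot as it stands.
- The arm moves only by the tool arm_command, never from a script. Its argument "moves" is one flat list of numbers, 4 for each row, row after row: the shift along the tool's x, y, z in mm, then the turn about the tool's z in degrees. A call has exactly 5 rows; each row is the pose to reach, as a shift and turn from the pose commanded when the call began, along the tool's axes at that moment; what a row does not reach only later rows make up. A row lasts 1/12 s, in which the tool goes at most 41.7 mm and 7.16 degrees, less where a joint would pass 70% of its speed; a pose out of reach is approached as far as the arm can. A call with a gripper value outside its range is refused whole. "fingers" is the gripper command: -1 is shut, 1 is fully open, values between are in proportion, set as the call begins (left out, the last holds). The fingers move at their own pace and stop on an object; "newtons" is the grip in N (left out, the last holds). Time passes only in rows, so rows that repeat a pose let the fingers close, or fill a call up. It gives the time, the measured TCP pose, the force and the opening at its end, in the units of the state.
- observe(): the state, without advancing time (a new reading comes with each control period).
- get_image(name): name is "scene" or "top"; returns a dict with "frame" (400x640x3 uint8, red, green, blue), "range_z" (400x640 float32, m along the optical axis (not along the pixel's ray), 0 where there is no reading), "fx", "fy", "cx", "cy" (pixels), "eye" and "rotation" of the camera in the world. Camera axes: x right, y up, looking along -z (the intrinsics and any distortion apply to the point x, -y, -z); pixel columns grow to the right and rows downward; lengths in m; the calibration is good to about 2 mm. A picture is of the moment at which its call begins.
- job_done(): hands the job in, once; it reports no verdict.
The state is a dict: "time": time; "q": joint angles; "dq": joint speeds; "joint_efforts": joint torques, N m; "eef_pos": TCP position; "orientation": TCP orientation; "wrist_force": force on the tool from outside, world axes, zero at the start; "torque": the same for the moment, N m; "finger_gap": opening from 0.0 (shut) to 1.0 (fully open).
Only numpy, scipy, OpenCV 4.12 (cv2) and the standard library are available. Lean on these libraries where they do the work, as an engineer would, in place of code of your own. Each camera call takes 0.05 s, during which the arm holds its last target. There are 200 camera calls.

## Working session

There is one attempt and no reset: what is moved stays moved. The work goes in short steps, Python scripts to look and compute and a tool call to move; the robot and the scene stay as the last step left them, time stands still between calls to the robot, and variables do not carry over. Pictures are saved under pics/ and viewed, about 8 in all and at most 12, crops included, and the job is handed in when it is done.

Besides the shell and the picture viewer there is one more tool, called after "Request:" as a command line: name --argument value ..., lists and objects as JSON in quotes. arm_command: Moves the arm, as the interface text tells. Its arguments: {"type":"object","properties":{"moves":{"type":"array"},"fingers":{"type":"number"},"newtons":{"type":"number"}},"required":["moves"]}

```bash
ls; mkdir -p pics
python3 - <<'E'
from bench import *
import cv2, numpy as np
s=observe(); print(s)
for n in("top","scene"):
    d=get_image(n); cv2.imwrite(f"pics/{n}1.png",cv2.cvtColor(d["frame"],cv2.COLOR_RGB2BGR)); np.savez(f"pics/{n}1.npz",**{k:d[k] for k in d})
    print({k:d[k] for k in d if k not in("frame","range_z")})
E
```

```text
pics
{'time': 0.0, 'q': array([1.32201866e+00, 8.74772520e-02, 1.75118150e-01, 1.65984072e+00,
       1.00954690e-05, 1.57079686e+00]), 'dq': array([-8.66669162e-05, -1.22355855e-03, -4.70513537e-04, -4.46876450e-04,
        1.44066415e-03, -1.37905735e-03]), 'joint_efforts': array([-1.21887431e-03, -5.20388997e+01,  4.64805722e+01,  1.61696831e-02,
       -1.09605342e-04, -8.22965973e-06]), 'eef_pos': array([0.13535607, 0.53282507, 0.23056545]), 'orientation': array([ 1.24068546e-01,  9.92273401e-01, -6.95700891e-04, -9.20733700e-05]), 'wrist_force': array([ 0.21527788, -0.0477709 , -0.32147906]), 'torque': array([0.01452068, 0.01559729, 0.00517793]), 'finger_gap': 0.9977217272667259}
{'fx': 438.19948579461794, 'fy': 438.19948579461794, 'cx': 315.9530540164869, 'cy': 200.74649490255058, 'eye': array([0.41763178, 0.09073074, 1.33390768]), 'rotation': array([ 0.03503043, -0.03517461, -0.70301948,  0.70943585])}
{'fx': 370.3142118389311, 'fy': 370.3142118389311, 'cx': 314.1395302747528, 'cy': 203.58980450732398, 'eye': array([1.1992295 , 0.3931893 , 0.86790473]), 'rotation': array([0.1898297 , 0.30685127, 0.78409411, 0.50497862])}
```

View pics/top1.png

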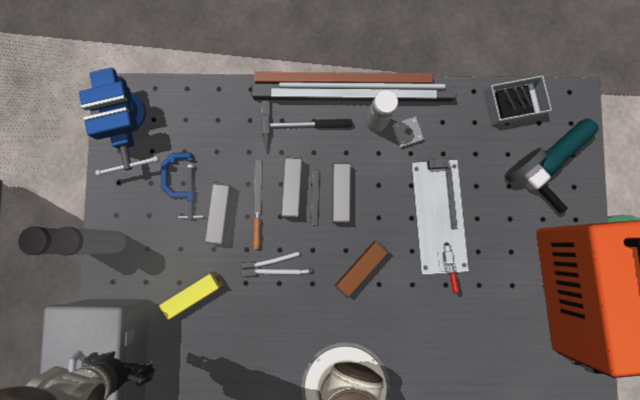

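View pics/scene1.png

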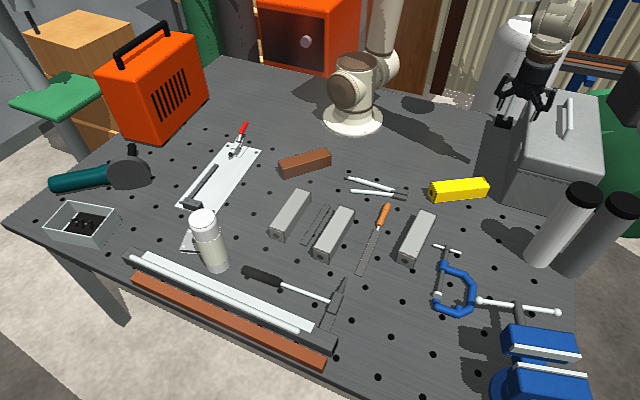

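Top view: three grey tubes at px (217,213), (291,187) and (342,193) are the legs. The brown (362,269) and yellow (190,297) ones are look-alikes. The jig is at (442,215), with its fence on the right, its stop at the top and its clamp at the bottom (448,258).

```bash
cat > h.py <<'E'
import numpy as np, cv2
from scipy.spatial.transform import Rotation as R
def world(d):
    v,u=np.mgrid[0:400,0:640]; z=d["range_z"]
    p=np.stack([(u-d["cx"])/d["fx"]*z,-(v-d["cy"])/d["fy"]*z,-z],-1)
    return p@R.from_quat(d["rotation"]).as_matrix().T+d["eye"]
def ray(d,u,v,h):
    r=R.from_quat(d["rotation"]).as_matrix()@np.array([(u-d["cx"])/d["fx"],-(v-d["cy"])/d["fy"],-1.]); e=d["eye"]
    return e+r*(h-e[2])/r[2]
def proj(d,p):
    c=R.from_quat(d["rotation"]).as_matrix().T@(np.array(p)-d["eye"])
    return d["cx"]-d["fx"]*c[0]/c[2], d["cy"]+d["fy"]*c[1]/c[2]
def boxes(d,lo,hi,region=None,amin=60):
    w=world(d); m=((w[...,2]>lo)&(w[...,2]<hi)&(d["range_z"]>0))
    if region is not None: x0,x1,y0,y1=region; m&=(w[...,0]>x0)&(w[...,0]<x1)&(w[...,1]>y0)&(w[...,1]<y1)
    n,l,st,ce=cv2.connectedComponentsWithStats(m.astype(np.uint8),connectivity=4)
    out=[]
    for i in range(1,n):
        if st[i,4]<amin: continue
        p=w[l==i]; r=cv2.minAreaRect((p[:,:2]*1000).astype(np.float32))
        b=cv2.boxPoints(r); e0,e1=b[1]-b[0],b[2]-b[1]; L=e0 if np.hypot(*e0)>np.hypot(*e1) else e1
        a=np.degrees(np.arctan2(L[1],L[0])); a=(a+90)%180-90
        out.append((st[i,4],np.round(ce[i]),np.round(r[0],1),np.round(sorted(r[1]),1),round(a,2),round(np.median(p[:,2])*1000,1)))
    return out
E
python3 - <<'E'
from h import *
for n in("top","scene"):
    d=dict(np.load(f"pics/{n}1.npz")); print(n)
    for b in boxes(d,.04,.06,(.2,.75,-.35,.55)): print(b)
    w=world(d)
    if n=="top":
        print("low"); 
        for b in boxes(d,.006,.030,(.2,.75,-.35,.5)): print(b)
        m=(w[...,2]>.0065)&(w[...,2]<.014)&(w[...,1]<-.1)&(w[...,1]>-.4)&(w[...,0]>.2)&(w[...,0]<.62)
        print("jigplate",cv2.minAreaRect((w[m][:,:2]*1000).astype(np.float32)))
im=cv2.imread("pics/top1.png")
a=cv2.resize(im[140:320,150:470],None,fx=2.5,fy=2.5,interpolation=cv2.INTER_CUBIC); cv2.imwrite("pics/crop1.png",a)
E
```

```text
top
(np.int32(1013), array([291., 187.]), array([587.4, 165.6]), array([ 51.1, 179.5]), np.float32(-2.32), np.float64(49.5))
(np.int32(1031), array([341., 192.]), array([573. ,  18.3]), array([ 50.2, 179.1]), np.float32(-0.16), np.float64(49.5))
(np.int32(1056), array([217., 213.]), array([507. , 383.6]), array([ 51.6, 178.9]), np.float32(-5.62), np.float64(49.3))
(np.int32(1078), array([361., 269.]), array([349.1, -42.4]), array([ 50.8, 179.7]), np.float32(-41.56), np.float64(49.3))
(np.int32(159), array([448., 257.]), array([ 385.2, -294.7]), array([28.7, 85.8]), np.float32(7.37), np.float64(46.1))
(np.int32(1094), array([188., 296.]), array([266.4, 457.2]), array([ 50. , 180.5]), np.float32(-57.56), np.float64(49.4))
low
(np.int32(66), array([265., 141.]), array([725.4, 250. ]), array([15.7, 48.7]), np.float32(-6.0), np.float64(16.7))
(np.int32(167), array([408., 140.]), array([ 736.1, -193. ]), array([28.2, 77.3]), np.float32(-89.39), np.float64(20.3))
(np.int32(78), array([187., 156.]), array([683.3, 483.9]), array([25.7, 32.1]), np.float32(88.05), np.float64(16.7))
(np.int32(42
[... 845 characters left out ...]
y([236., 144.]), array([ 384.1, -294.2]), array([27.8, 84.3]), np.float32(9.77), np.float64(47.1))
(np.int32(613), array([304., 159.]), array([349.8, -44. ]), array([ 55.2, 179.4]), np.float32(-42.08), np.float64(49.3))
(np.int32(755), array([460., 185.]), array([266. , 454.4]), array([ 55.3, 179.7]), np.float32(-57.92), np.float64(49.5))
(np.int32(833), array([289., 211.]), array([574. ,  15.8]), array([ 53.2, 180.9]), np.float32(-0.06), np.float64(49.6))
(np.int32(941), array([334., 230.]), array([587.6, 163.9]), array([ 50.8, 180.5]), np.float32(-2.64), np.float64(49.7))
(np.int32(968), array([417., 235.]), array([507.4, 381.4]), array([ 51.2, 180.8]), np.float32(-5.52), np.float64(49.7))
```

View pics/crop1.png

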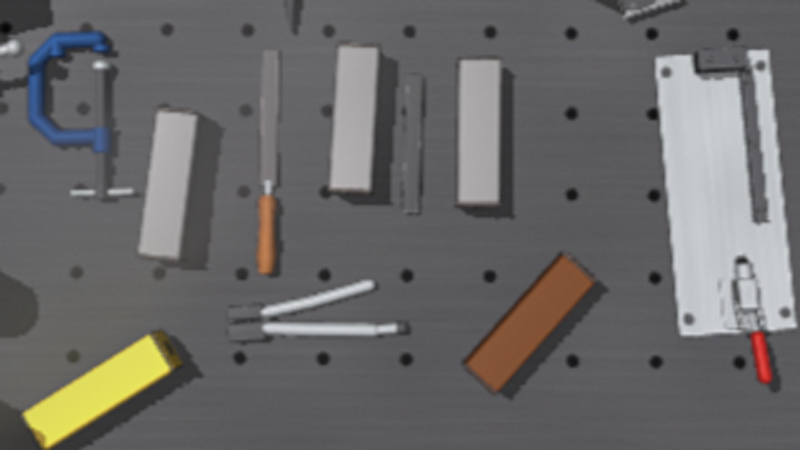

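Legs: L1 (507,382), L2 (587,165) and L3 (573,17) mm. Jig centre is about (507,-281), yaw 4.2°. The tool can't tilt, so I'll shake each leg endwise and compare the wrist moment before and after. First, above L1.

Request:
arm_command --moves '[-200,-27,40,-8.6,-200,-27,40,-8.6,-200,-27,40,-8.6,-200,-27,40,-8.6,-200,-27,40,-8.6]' --fingers 0.65 --newtons 100

```text
time: 0.52
eef_pos: [0.3234, 0.4568, 0.1908]
orientation: [0.049, 0.999, -0.0, -0.0]
wrist_force: [-0.6, 0.6, 0.2]
finger_gap: 0.83
```

Request:
arm_command --moves '[-191,-56,40,0,-191,-56,40,0,-191,-56,40,0,-191,-56,40,0,-191,-56,40,0]'

```text
time: 0.93
eef_pos: [0.5085, 0.3817, 0.1503]
orientation: [0.05, 0.999, -0.0, -0.0]
wrist_force: [0.2, 0.9, 0.0]
finger_gap: 0.826
```

```bash
cat >> h.py <<'E'
def rel(x,y,z,yaw):  # remaining shift (mm) / turn (deg) in tool axes to target TCP; yaw = leg direction deg
    from bench import observe
    s=observe(); M=R.from_quat(s["orientation"]).as_matrix()
    d=M.T@(np.array([x,y,z])-s["eef_pos"]*1000)
    a=np.degrees(np.arctan2(M[1,1],M[0,1])); t=-(((yaw+90-a)+90)%180-90)
    print("t%.2f"%s["time"],"tcp",np.round(s["eef_pos"]*1000,1),"yaw",round(a-90,2),"rel",np.round(d,1),"turn",round(t,2),"gap",round(s["finger_gap"]*85,1),"tilt",np.round(M[:,2],4),"F",np.round(s["wrist_force"],2),"T",np.round(s["torque"],3),"Mtool",np.round(M.T@s["torque"],3),"q",np.round(s["q"],2))
E
python3 - <<'E'
from h import *
rel(507,382.5,16,-5.6)
E
```

```text
t0.93 tcp [508.5 381.7 150.3] yaw -5.7 rel [  1.5   0.7 134.3] turn -0.1 gap 70.2 tilt [-6.e-04 -7.e-04 -1.e+00] F [0.18 0.95 0.04] T [ 0.098 -0.029  0.027] Mtool [-0.1   -0.019 -0.027] q [ 0.64  0.28  0.24  1.53 -0.    0.74]
```

Request:
arm_command --moves '[1,1,38,0,1,1,78,0,1,1,112,0,1,1,128,0,1,1,134,0]'

```text
time: 1.35
eef_pos: [0.5037, 0.3828, 0.0128]
orientation: [0.049, 0.999, -0.002, -0.003]
wrist_force: [0.5, -0.5, 0.2]
finger_gap: 0.825
```

Request:
arm_command --moves '[0,0,0,0,0,0,0,0,0,0,0,0,0,0,0,0,0,0,0,0]' --fingers -1

```text
time: 1.77
eef_pos: [0.506, 0.3849, 0.0185]
orientation: [0.049, 0.999, 0.001, 0.001]
wrist_force: [-0.1, -0.1, -1.8]
finger_gap: 0.57
```

```bash
python3 -c "
from h import *
rel(507,382.5,16,-5.6)"
```

```text
t1.77 tcp [506.  384.9  18.5] yaw -5.65 rel [-1.2 -2.3  2.5] turn -0.05 gap 48.4 tilt [ 0.0012  0.001  -1.    ] F [-0.09 -0.09 -1.83] T [-0.117  0.168 -0.001] Mtool [0.133 0.155 0.001] q [0.65 0.31 0.02 1.28 0.   0.75]
```

Request:
arm_command --moves '[0,0,-5,0,0,0,-30,0,10,0,-65,0,30,0,-90,0,50,0,-100,0]'

```text
time: 2.18
eef_pos: [0.4567, 0.3902, 0.1221]
orientation: [0.05, 0.999, 0.002, 0.002]
wrist_force: [0.7, 0.9, -6.6]
finger_gap: 0.565
```

Request:
arm_command --moves '[10,0,0,0,10,0,0,0,10,0,0,0,10,0,0,0,10,0,0,0]'

```text
time: 2.6
eef_pos: [0.4462, 0.3899, 0.1162]
orientation: [0.05, 0.999, -0.001, -0.001]
wrist_force: [0.3, -0.9, -6.1]
finger_gap: 0.573
```

Request:
arm_command --moves '[0,0,0,0,0,0,0,0,0,0,0,0,0,0,0,0,0,0,0,0]'

```text
time: 3.02
eef_pos: [0.446, 0.3903, 0.1173]
orientation: [0.049, 0.999, -0.0, -0.0]
wrist_force: [-0.5, -0.3, -6.8]
finger_gap: 0.567
```

```bash
python3 -c "
from h import *
rel(507,382.5,16,-5.6)"
```

```text
t3.02 tcp [446.  390.3 117.3] yaw -5.66 rel [-61.5  -1.8 101.3] turn -0.06 gap 48.2 tilt [-1.e-04 -1.e-04 -1.e+00] F [-0.54 -0.29 -6.81] T [-0.033 -0.002  0.003] Mtool [ 0.032 -0.005 -0.003] q [ 0.72  0.18  0.05  1.45 -0.    0.82]
```

Request:
arm_command --moves '[14,0,0,0,42,0,0,0,83,0,0,0,124,0,0,0,83,0,0,0]'

```text
time: 3.43
eef_pos: [0.3478, 0.4008, 0.1162]
orientation: [0.041, 0.999, -0.001, -0.005]
wrist_force: [0.6, 2.8, -7.6]
finger_gap: 0.569
```

Request:
arm_command --moves '[-41,0,0,0,-82,0,0,0,-110,0,0,0,-124,0,0,0,-124,0,0,0]'

```text
time: 3.85
eef_pos: [0.4895, 0.3856, 0.1168]
orientation: [0.051, 0.999, -0.0, 0.0]
wrist_force: [-1.2, 0.1, -6.8]
finger_gap: 0.572
```

Request:
arm_command --moves '[0,0,0,0,0,0,0,0,0,0,0,0,0,0,0,0,0,0,0,0]'

```text
time: 4.27
eef_pos: [0.4861, 0.3866, 0.1178]
orientation: [0.049, 0.999, 0.0, 0.0]
wrist_force: [-0.3, -0.8, -5.9]
finger_gap: 0.569
```

```bash
python3 -c "
from h import *
rel(507,382.5,16,-5.6)"
```

```text
t4.27 tcp [486.1 386.6 117.8] yaw -5.61 rel [-21.2  -2.1 101.8] turn -0.01 gap 48.3 tilt [ 3.e-04  2.e-04 -1.e+00] F [-0.33 -0.84 -5.9 ] T [ 0.002 -0.013  0.044] Mtool [-0.003 -0.012 -0.044] q [0.67 0.24 0.13 1.46 0.   0.77]
```

Request:
arm_command --moves '[12,0,0,0,36,0,0,0,60,0,0,0,75,0,0,0,80,0,0,0]'

```text
time: 4.68
eef_pos: [0.4044, 0.3945, 0.1178]
orientation: [0.048, 0.999, 0.0, -0.0]
wrist_force: [0.7, 0.6, -6.0]
finger_gap: 0.568
```

Request:
arm_command --moves '[-14,0,0,0,-42,0,0,0,-83,0,0,0,-124,0,0,0,-83,0,0,0]'

```text
time: 5.1
eef_pos: [0.504, 0.3856, 0.1072]
orientation: [0.054, 0.999, -0.003, -0.001]
wrist_force: [-1.8, 4.2, -12.4]
finger_gap: 0.571
```

Request:
arm_command --moves '[41,0,0,0,82,0,0,0,110,0,0,0,124,0,0,0,124,0,0,0]'

```text
time: 5.52
eef_pos: [0.3641, 0.3987, 0.1179]
orientation: [0.048, 0.999, 0.0, -0.0]
wrist_force: [0.8, 0.2, -6.9]
finger_gap: 0.57
```

Request:
arm_command --moves '[0,0,0,0,0,0,0,0,0,0,0,0,0,0,0,0,0,0,0,0]'

```text
time: 5.93
eef_pos: [0.3669, 0.3981, 0.1172]
orientation: [0.05, 0.999, -0.0, -0.0]
wrist_force: [-0.4, -0.5, -6.7]
finger_gap: 0.569
```

```bash
python3 -c "
from h import *
rel(507,382.5,16,-5.6)"
```

```text
t5.93 tcp [366.9 398.1 117.2] yaw -5.71 rel [-140.9   -1.5  101.2] turn -0.11 gap 48.3 tilt [-1.e-04 -2.e-04 -1.e+00] F [-0.37 -0.49 -6.66] T [-0.002  0.003 -0.026] Mtool [0.002 0.003 0.026] q [ 0.83  0.05 -0.08  1.44 -0.    0.93]
```

Request:
arm_command --moves '[0,0,0,0,0,0,0,0,0,0,0,0,0,0,0,0,0,0,0,0]'

```text
time: 6.35
eef_pos: [0.3663, 0.3983, 0.1174]
orientation: [0.049, 0.999, 0.0, -0.0]
wrist_force: [0.0, 0.5, -6.7]
finger_gap: 0.569
```

```bash
python3 -c "
from h import *
rel(507,382.5,16,-5.6)"
```

```text
t6.35 tcp [366.3 398.3 117.4] yaw -5.66 rel [-141.6   -1.8  101.4] turn -0.06 gap 48.4 tilt [-0.  0. -1.] F [ 0.02  0.47 -6.66] T [ 0.026 -0.016  0.001] Mtool [-0.027 -0.014 -0.001] q [ 0.83  0.05 -0.08  1.44  0.    0.93]
```

L1: the moment doesn't change with shaking (within ±0.015), so it looks sound. Putting it back, then on to L2.

Request:
arm_command --moves '[-15,0,5,0,-50,0,20,0,-90,0,45,0,-125,0,65,0,-140,0,75,0]'

```text
time: 6.77
eef_pos: [0.5087, 0.3831, 0.0394]
orientation: [0.05, 0.999, -0.001, -0.0]
wrist_force: [-1.2, -0.5, -6.1]
finger_gap: 0.571
```

Request:
arm_command --moves '[0,0,4,0,0,0,12,0,0,0,19,0,0,0,23,0,0,0,25,0]'

```text
time: 7.18
eef_pos: [0.505, 0.3847, 0.0184]
orientation: [0.049, 0.999, 0.0, 0.0]
wrist_force: [-6.4, -5.5, 13.7]
finger_gap: 0.57
```

Request:
arm_command --moves '[0,0,0,0,0,0,0,0,0,0,0,0,0,0,0,0,0,0,0,0]' --fingers 0.65

```text
time: 7.6
eef_pos: [0.5058, 0.3848, 0.018]
orientation: [0.049, 0.999, 0.0, 0.0]
wrist_force: [0.0, -0.2, -0.4]
finger_gap: 0.824
```

```bash
python3 -c "
from h import *
rel(587.5,164.8,16,-2.5)"
```

```text
t7.60 tcp [505.8 384.8  18. ] yaw -5.64 rel [-103.  -210.9    1.9] turn -3.14 gap 70.0 tilt [ 8.e-04  7.e-04 -1.e+00] F [ 0.02 -0.19 -0.41] T [-0.018  0.043 -0.004] Mtool [0.022 0.041 0.004] q [0.65 0.31 0.02 1.28 0.   0.75]
```

Request:
arm_command --moves '[0,0,-30,0,0,0,-70,0,0,0,-110,0,-12,-30,-120,0,-25,-65,-120,0]'

```text
time: 8.02
eef_pos: [0.5254, 0.3192, 0.1422]
orientation: [0.048, 0.999, 0.002, 0.003]
wrist_force: [1.7, -0.3, -1.3]
finger_gap: 0.828
```

Request:
arm_command --moves '[-15,-30,0,-1,-35,-65,0,-2,-55,-105,0,-3.1,-70,-135,0,-3.1,-76,-143,0,-3.1]'

```text
time: 8.43
eef_pos: [0.5869, 0.163, 0.1377]
orientation: [0.024, 1.0, -0.0, 0.0]
wrist_force: [-0.5, 0.6, 1.1]
finger_gap: 0.821
```

Request:
arm_command --moves '[0,0,0,0,0,0,0,0,0,0,0,0,0,0,0,0,0,0,0,0]'

```text
time: 8.85
eef_pos: [0.5852, 0.1688, 0.1375]
orientation: [0.021, 1.0, 0.0, 0.0]
wrist_force: [-0.4, -0.2, -0.2]
finger_gap: 0.824
```

```bash
python3 -c "
from h import *
rel(587.5,164.8,16,-2.5)
from bench import *
d=get_image('top'); np.savez('pics/top2.npz',**d)
for b in boxes(d,.04,.06,(.2,.75,-.35,.55)): print(b)"
```

```text
t8.85 tcp [585.2 168.8 137.5] yaw -2.46 rel [ -2.4  -3.9 121.5] turn 0.04 gap 70.1 tilt [ 0.e+00  1.e-04 -1.e+00] F [-0.37 -0.18 -0.2 ] T [-0.02  -0.02   0.055] Mtool [ 0.019 -0.021 -0.055] q [0.28 0.21 0.14 1.49 0.   0.32]
(np.int32(1033), array([341., 192.]), array([573.5,  18.4]), array([ 50.3, 179.9]), np.float32(-0.05), np.float64(49.6))
(np.int32(1054), array([216., 213.]), array([507.1, 386.1]), array([ 52. , 180.3]), np.float32(-5.4), np.float64(49.5))
(np.int32(955), array([363., 266.]), array([351. , -44.1]), array([ 50.2, 174.1]), np.float32(-41.42), np.float64(49.7))
(np.int32(169), array([448., 258.]), array([ 385.2, -296.5]), array([27.6, 86.6]), np.float32(3.24), np.float64(46.4))
(np.int32(1097), array([188., 296.]), array([266.9, 457.1]), array([ 50.8, 181. ]), np.float32(-57.59), np.float64(49.4))
```

Request:
arm_command --moves '[-2,-4,34,0,-2,-4,70,0,-2,-4,100,0,-2,-4,115,0,-2,-4,120,0]'

```text
time: 9.32
eef_pos: [0.5853, 0.1636, 0.0139]
orientation: [0.022, 1.0, -0.001, -0.002]
wrist_force: [-0.4, 0.0, 0.1]
finger_gap: 0.827
```

Request:
arm_command --moves '[0,0,0,0,0,0,0,0,0,0,0,0,0,0,0,0,0,0,0,0]' --fingers -1

```text
time: 9.73
eef_pos: [0.5881, 0.1638, 0.0187]
orientation: [0.022, 1.0, 0.0, 0.001]
wrist_force: [-1.0, -0.3, 1.5]
finger_gap: 0.569
```

Request:
arm_command --moves '[0,0,-5,0,0,0,-30,0,10,0,-65,0,30,0,-90,0,50,0,-100,0]'

```text
time: 10.15
eef_pos: [0.5384, 0.1659, 0.1218]
orientation: [0.023, 1.0, 0.001, 0.002]
wrist_force: [-0.2, 0.7, -4.1]
finger_gap: 0.569
```

Request:
arm_command --moves '[10,0,0,0,10,0,0,0,10,0,0,0,10,0,0,0,10,0,0,0]'

```text
time: 10.57
eef_pos: [0.5277, 0.1659, 0.1161]
orientation: [0.022, 1.0, -0.0, -0.001]
wrist_force: [0.6, 0.7, -3.5]
finger_gap: 0.57
```

Request:
arm_command --moves '[0,0,0,0,0,0,0,0,0,0,0,0,0,0,0,0,0,0,0,0]'

```text
time: 10.98
eef_pos: [0.5276, 0.1661, 0.1173]
orientation: [0.022, 1.0, -0.0, -0.0]
wrist_force: [0.5, 0.6, -4.4]
finger_gap: 0.566
```

```bash
python3 -c "
from h import *
rel(587.5,164.8,16,-2.5)"
```

```text
t10.98 tcp [527.6 166.1 117.3] yaw -2.56 rel [-60.    1.4 101.3] turn -0.06 gap 48.1 tilt [-2.e-04 -1.e-04 -1.e+00] F [ 0.47  0.58 -4.42] T [-0.031 -0.038  0.007] Mtool [ 0.03  -0.039 -0.007] q [ 0.31  0.08 -0.05  1.44 -0.    0.35]
```

Request:
arm_command --moves '[14,0,0,0,42,0,0,0,83,0,0,0,124,0,0,0,83,0,0,0]'

```text
time: 11.4
eef_pos: [0.426, 0.1665, 0.1169]
orientation: [0.02, 1.0, -0.001, -0.004]
wrist_force: [0.5, 1.2, -2.2]
finger_gap: 0.564
```

Request:
arm_command --moves '[-41,0,0,0,-82,0,0,0,-110,0,0,0,-124,0,0,0,-124,0,0,0]'

```text
time: 11.82
eef_pos: [0.5708, 0.1639, 0.1166]
orientation: [0.023, 1.0, -0.0, 0.0]
wrist_force: [-0.9, -0.4, -3.7]
finger_gap: 0.57
```

Request:
arm_command --moves '[0,0,0,0,0,0,0,0,0,0,0,0,0,0,0,0,0,0,0,0]'

```text
time: 12.23
eef_pos: [0.568, 0.1645, 0.1178]
orientation: [0.022, 1.0, 0.0, 0.0]
wrist_force: [0.8, 0.5, -4.3]
finger_gap: 0.573
```

```bash
python3 -c "
from h import *
rel(587.5,164.8,16,-2.5)"
```

```text
t12.23 tcp [568.  164.5 117.8] yaw -2.53 rel [-19.4   1.2 101.8] turn -0.03 gap 48.7 tilt [ 5.e-04  1.e-04 -1.e+00] F [ 0.81  0.5  -4.29] T [-0.003 -0.007  0.057] Mtool [ 0.002 -0.007 -0.057] q [0.28 0.17 0.05 1.45 0.   0.33]
```

Request:
arm_command --moves '[12,0,0,0,36,0,0,0,60,0,0,0,75,0,0,0,80,0,0,0]'

```text
time: 12.65
eef_pos: [0.4865, 0.168, 0.1179]
orientation: [0.022, 1.0, 0.0, -0.0]
wrist_force: [0.5, 0.1, -3.8]
finger_gap: 0.568
```

Request:
arm_command --moves '[-14,0,0,0,-42,0,0,0,-83,0,0,0,-124,0,0,0,-83,0,0,0]'

```text
time: 13.07
eef_pos: [0.5894, 0.1658, 0.1011]
orientation: [0.024, 1.0, -0.003, -0.005]
wrist_force: [-2.9, 0.1, -16.1]
finger_gap: 0.572
```

Request:
arm_command --moves '[41,0,0,0,82,0,0,0,110,0,0,0,124,0,0,0,124,0,0,0]'

```text
time: 13.48
eef_pos: [0.4456, 0.1699, 0.1179]
orientation: [0.022, 1.0, 0.0, -0.0]
wrist_force: [1.2, 0.7, -3.4]
finger_gap: 0.569
```

Request:
arm_command --moves '[0,0,0,0,0,0,0,0,0,0,0,0,0,0,0,0,0,0,0,0]'

```text
time: 13.9
eef_pos: [0.448, 0.1696, 0.1172]
orientation: [0.022, 1.0, -0.0, -0.0]
wrist_force: [0.7, 0.6, -4.6]
finger_gap: 0.574
```

```bash
python3 -c "
from h import *
rel(587.5,164.8,16,-2.5)"
```

```text
t13.90 tcp [448.  169.6 117.2] yaw -2.58 rel [-139.6    1.5  101.2] turn -0.08 gap 48.8 tilt [-3.e-04 -1.e-04 -1.e+00] F [ 0.73  0.55 -4.65] T [ 0.019  0.001 -0.026] Mtool [-0.019  0.002  0.026] q [ 0.36 -0.1  -0.23  1.44  0.    0.41]
```

L2 also gives no change, and at about 0.45 kg it's too light to hold a nut anyway. Returning it, then testing L3.

Request:
arm_command --moves '[-15,0,5,0,-50,0,20,0,-90,0,45,0,-125,0,65,0,-140,0,75,0]'

```text
time: 14.32
eef_pos: [0.5901, 0.1627, 0.0392]
orientation: [0.023, 1.0, -0.0, -0.0]
wrist_force: [-1.5, 0.3, -3.2]
finger_gap: 0.571
```

Request:
arm_command --moves '[0,0,4,0,0,0,12,0,0,0,19,0,0,0,23,0,0,0,25,0]'

```text
time: 14.73
eef_pos: [0.5868, 0.1635, 0.0187]
orientation: [0.022, 1.0, 0.0, 0.0]
wrist_force: [-9.0, -4.3, 17.0]
finger_gap: 0.575
```

Request:
arm_command --moves '[0,0,0,0,0,0,0,0,0,0,0,0,0,0,0,0,0,0,0,0]' --fingers 0.65

```text
time: 15.15
eef_pos: [0.5876, 0.1636, 0.0179]
orientation: [0.022, 1.0, 0.0, 0.0]
wrist_force: [-0.1, -0.2, 0.2]
finger_gap: 0.823
```

Request:
arm_command --moves '[0,0,-30,0,0,0,-70,0,0,0,-110,0,2,-20,-120,-1,4,-50,-120,-2.4]'

```text
time: 15.57
eef_pos: [0.583, 0.1153, 0.142]
orientation: [-0.0, 1.0, 0.001, 0.003]
wrist_force: [0.3, 0.0, -0.3]
finger_gap: 0.826
```

Request:
arm_command --moves '[0,-30,0,0,0,-65,0,0,2,-90,0,0,2,-99,0,0,2,-99,0,0]'

```text
time: 15.98
eef_pos: [0.579, 0.0129, 0.1376]
orientation: [0.003, 1.0, -0.0, 0.0]
wrist_force: [-1.0, -0.3, -0.4]
finger_gap: 0.823
```

Request:
arm_command --moves '[0,0,0,0,0,0,0,0,0,0,0,0,0,0,0,0,0,0,0,0]'

```text
time: 16.4
eef_pos: [0.579, 0.0156, 0.1374]
orientation: [0.001, 1.0, 0.0, -0.0]
wrist_force: [0.0, -0.6, -0.3]
finger_gap: 0.827
```

```bash
python3 -c "
from h import *
rel(573.5,17.3,16,-.1)
from bench import *
d=get_image('scene'); np.savez('pics/scene2.npz',**d)
for b in boxes(d,.04,.06,(.2,.75,-.35,.55)): print(b)"
```

```text
t16.40 tcp [579.   15.6 137.4] yaw -0.08 rel [  5.5   1.7 121.4] turn 0.02 gap 70.3 tilt [-1.e-04  1.e-04 -1.e+00] F [ 0.04 -0.59 -0.32] T [ 0.002 -0.007  0.028] Mtool [-0.002 -0.007 -0.028] q [0.03 0.14 0.05 1.48 0.   0.03]
(np.int32(105), array([236., 145.]), array([ 386.8, -295.3]), array([30.4, 84.1]), np.float32(10.17), np.float64(46.3))
(np.int32(335), array([315., 155.]), array([324.3, -20.9]), array([ 52.4, 108.8]), np.float32(-43.13), np.float64(49.5))
(np.int32(755), array([460., 185.]), array([266.5, 454.3]), array([ 53.7, 178.9]), np.float32(-57.33), np.float64(49.4))
(np.int32(803), array([289., 212.]), array([574.5,  16.3]), array([ 51.5, 179.4]), np.float32(-0.53), np.float64(49.7))
(np.int32(948), array([334., 230.]), array([586.9, 163. ]), array([ 51.6, 181.3]), np.float32(-2.56), np.float64(49.6))
(np.int32(966), array([418., 235.]), array([507.4, 384.1]), array([ 50.3, 183.8]), np.float32(-5.64), np.float64(49.7))
```

Request:
arm_command --moves '[5,2,34,0,5,2,70,0,5,2,100,0,5,2,115,0,5,2,120,0]'

```text
time: 16.87
eef_pos: [0.5719, 0.0169, 0.014]
orientation: [0.001, 1.0, -0.0, -0.002]
wrist_force: [0.3, -0.3, -0.1]
finger_gap: 0.825
```

Request:
arm_command --moves '[0,0,0,0,0,0,0,0,0,0,0,0,0,0,0,0,0,0,0,0]' --fingers -1

```text
time: 17.28
eef_pos: [0.5747, 0.0168, 0.0187]
orientation: [0.001, 1.0, 0.0, 0.001]
wrist_force: [-0.9, 0.8, 2.4]
finger_gap: 0.567
```

Request:
arm_command --moves '[0,0,-5,0,0,0,-30,0,10,0,-65,0,30,0,-90,0,50,0,-100,0]'

```text
time: 17.7
eef_pos: [0.5248, 0.0168, 0.1215]
orientation: [0.001, 1.0, 0.0, 0.002]
wrist_force: [-0.2, 0.8, -4.8]
finger_gap: 0.57
```

Request:
arm_command --moves '[10,0,0,0,10,0,0,0,10,0,0,0,10,0,0,0,10,0,0,0]'

```text
time: 18.12
eef_pos: [0.5141, 0.0168, 0.1162]
orientation: [0.001, 1.0, -0.0, -0.001]
wrist_force: [0.8, 0.3, -5.2]
finger_gap: 0.569
```

Request:
arm_command --moves '[0,0,0,0,0,0,0,0,0,0,0,0,0,0,0,0,0,0,0,0]'

```text
time: 18.53
eef_pos: [0.514, 0.0168, 0.1173]
orientation: [0.001, 1.0, 0.0, -0.0]
wrist_force: [-0.4, -0.2, -5.0]
finger_gap: 0.566
```

```bash
python3 -c "
from h import *
rel(573.5,17.3,16,-.1)"
```

```text
t18.53 tcp [514.   16.8 117.3] yaw -0.16 rel [-59.5   0.6 101.3] turn -0.06 gap 48.1 tilt [-2.e-04  0.e+00 -1.e+00] F [-0.39 -0.22 -5.01] T [0.012 0.046 0.01 ] Mtool [-0.012  0.046 -0.01 ] q [ 0.03 -0.01 -0.14  1.44  0.    0.04]
```

Request:
arm_command --moves '[14,0,0,0,42,0,0,0,83,0,0,0,124,0,0,0,83,0,0,0]'

```text
time: 18.95
eef_pos: [0.4104, 0.0166, 0.1185]
orientation: [0.001, 1.0, 0.0, -0.001]
wrist_force: [-3.0, -0.0, -2.9]
finger_gap: 0.573
```

Request:
arm_command --moves '[-41,0,0,0,-82,0,0,0,-110,0,0,0,-124,0,0,0,-124,0,0,0]'

```text
time: 19.37
eef_pos: [0.5573, 0.0167, 0.1168]
orientation: [0.001, 1.0, -0.0, 0.0]
wrist_force: [-1.8, 0.6, -5.4]
finger_gap: 0.568
```

Request:
arm_command --moves '[0,0,0,0,0,0,0,0,0,0,0,0,0,0,0,0,0,0,0,0]'

```text
time: 19.78
eef_pos: [0.5546, 0.0168, 0.1178]
orientation: [0.001, 1.0, 0.0, 0.0]
wrist_force: [-0.1, -0.5, -5.8]
finger_gap: 0.57
```

```bash
python3 -c "
from h import *
rel(573.5,17.3,16,-.1)"
```

```text
t19.78 tcp [554.6  16.8 117.8] yaw -0.15 rel [-18.9   0.6 101.8] turn -0.05 gap 48.5 tilt [ 4.e-04  0.e+00 -1.e+00] F [-0.15 -0.5  -5.75] T [-0.03  -0.003  0.046] Mtool [ 0.03  -0.003 -0.046] q [ 0.03  0.08 -0.05  1.44  0.    0.03]
```

Request:
arm_command --moves '[12,0,0,0,36,0,0,0,60,0,0,0,75,0,0,0,80,0,0,0]'

```text
time: 20.2
eef_pos: [0.4729, 0.017, 0.1178]
orientation: [0.001, 1.0, 0.0, -0.0]
wrist_force: [0.7, -0.6, -5.1]
finger_gap: 0.568
```

Request:
arm_command --moves '[-14,0,0,0,-42,0,0,0,-83,0,0,0,-124,0,0,0,-83,0,0,0]'

```text
time: 20.62
eef_pos: [0.5763, 0.0169, 0.1005]
orientation: [0.002, 1.0, -0.0, -0.007]
wrist_force: [-6.2, 0.2, -19.5]
finger_gap: 0.57
```

Request:
arm_command --moves '[41,0,0,0,82,0,0,0,110,0,0,0,124,0,0,0,124,0,0,0]'

```text
time: 21.03
eef_pos: [0.432, 0.0171, 0.1178]
orientation: [0.001, 1.0, 0.0, -0.0]
wrist_force: [0.7, 0.6, -4.1]
finger_gap: 0.57
```

Request:
arm_command --moves '[0,0,0,0,0,0,0,0,0,0,0,0,0,0,0,0,0,0,0,0]'

```text
time: 21.45
eef_pos: [0.4344, 0.0171, 0.1173]
orientation: [0.001, 1.0, -0.0, -0.0]
wrist_force: [0.4, 0.3, -5.1]
finger_gap: 0.563
```

```bash
python3 -c "
from h import *
rel(573.5,17.3,16,-.1)"
```

```text
t21.45 tcp [434.4  17.1 117.3] yaw -0.16 rel [-139.2    0.6  101.2] turn -0.06 gap 47.8 tilt [-4.e-04 -0.e+00 -1.e+00] F [ 0.41  0.26 -5.08] T [-0.056 -0.046 -0.009] Mtool [ 0.056 -0.046  0.009] q [ 0.04 -0.2  -0.32  1.45  0.    0.04]
```

L3 is inconclusive because the readings are noisy. Camera calls advance 0.05 s each, so I'll use them to average readings.

```bash
cat >> h.py <<'E'
def avg(n=14):
    from bench import observe,get_image
    T=[];F=[]
    for i in range(n):
        get_image("top"); s=observe(); M=R.from_quat(s["orientation"]).as_matrix(); T.append(M.T@s["torque"]); F.append(s["wrist_force"])
    print("t%.2f"%s["time"],"Mtool",np.round(np.mean(T,0),4),"sem",np.round(np.std(T,0)/n**.5,4),"F",np.round(np.mean(F,0),2))
E
python3 -c "
from h import *
avg()"
```

```text
t22.15 Mtool [ 0.0054 -0.0065  0.0028] sem [0.0127 0.007  0.0068] F [-0.27 -0.07 -5.52]
```

Request:
arm_command --moves '[14,0,0,0,42,0,0,0,83,0,0,0,124,0,0,0,83,0,0,0]'

```text
time: 22.57
eef_pos: [0.3358, 0.0169, 0.1231]
orientation: [0.001, 1.0, 0.001, 0.008]
wrist_force: [-5.5, 0.1, -2.7]
finger_gap: 0.57
```

Request:
arm_command --moves '[-41,0,0,0,-82,0,0,0,-110,0,0,0,-124,0,0,0,-124,0,0,0]'

```text
time: 22.98
eef_pos: [0.4773, 0.0169, 0.117]
orientation: [0.001, 1.0, 0.0, 0.0]
wrist_force: [-0.9, 0.5, -4.9]
finger_gap: 0.568
```

Request:
arm_command --moves '[0,0,0,0,0,0,0,0,0,0,0,0,0,0,0,0,0,0,0,0]'

```text
time: 23.4
eef_pos: [0.4746, 0.017, 0.1177]
orientation: [0.001, 1.0, 0.0, 0.0]
wrist_force: [0.1, -1.1, -6.6]
finger_gap: 0.569
```

```bash
python3 -c "
from h import *
avg()"
```

```text
t24.10 Mtool [ 0.0037 -0.0136  0.0106] sem [0.0073 0.0102 0.005 ] F [-0.05  0.04 -5.33]
```

L3 shows no change under averaging. L1 weighs about 0.66 kg, which is high for a sound leg, and I only had single noisy readings for it. So I'll put L3 back and retest L1 with averaging.

Request:
arm_command --moves '[-12,0,5,0,-38,0,20,0,-68,0,45,0,-90,0,65,0,-99,0,75,0]'

```text
time: 24.52
eef_pos: [0.5753, 0.0166, 0.0392]
orientation: [0.001, 1.0, -0.0, -0.001]
wrist_force: [-1.9, 0.2, -5.2]
finger_gap: 0.571
```

Request:
arm_command --moves '[0,0,4,0,0,0,12,0,0,0,19,0,0,0,23,0,0,0,25,0]'

```text
time: 24.93
eef_pos: [0.5735, 0.0167, 0.0187]
orientation: [0.001, 1.0, -0.0, 0.0]
wrist_force: [-10.5, -0.6, 19.0]
finger_gap: 0.566
```

Request:
arm_command --moves '[0,0,0,0,0,0,0,0,0,0,0,0,0,0,0,0,0,0,0,0]' --fingers 0.65

```text
time: 25.35
eef_pos: [0.5742, 0.0167, 0.0179]
orientation: [0.001, 1.0, -0.0, 0.0]
wrist_force: [0.5, 0.4, 0.2]
finger_gap: 0.829
```

Request:
arm_command --moves '[0,0,-30,0,0,0,-70,0,0,0,-110,0,5,25,-120,0,12,62,-120,0]'

```text
time: 25.77
eef_pos: [0.5643, 0.0776, 0.1421]
orientation: [0.003, 1.0, 0.0, 0.004]
wrist_force: [1.1, -0.4, 0.1]
finger_gap: 0.824
```

Request:
arm_command --moves '[7,40,0,0,14,80,0,0,22,120,0,0,29,160,0,0,37,200,0,0]'

```text
time: 26.18
eef_pos: [0.5251, 0.2807, 0.1377]
orientation: [0.001, 1.0, 0.0, 0.0]
wrist_force: [0.5, -0.2, 0.4]
finger_gap: 0.828
```

Request:
arm_command --moves '[7,38,0,2.5,14,70,0,5.5,19,95,0,5.5,21,106,0,5.5,21,106,0,5.5]'

```text
time: 26.6
eef_pos: [0.5042, 0.387, 0.137]
orientation: [0.048, 0.999, 0.0, -0.0]
wrist_force: [0.5, -0.2, 0.8]
finger_gap: 0.827
```

```bash
python3 -c "
from h import *
from bench import *
d=get_image('scene'); get_image('top');np.savez('pics/scene3.npz',**d)
rel(507,385,16,-5.6)
for b in boxes(d,.04,.06,(.4,.75,-.1,.55)): print(b)"
```

```text
t26.70 tcp [505.  384.5 137.3] yaw -5.62 rel [ -2.    0.7 121.3] turn -0.02 gap 70.5 tilt [-2.e-04 -6.e-04 -1.e+00] F [-0.47  0.28  0.08] T [-0.005 -0.03  -0.013] Mtool [ 0.002 -0.03   0.013] q [ 0.65  0.28  0.21  1.51 -0.    0.75]
(np.int32(78), array([286., 167.]), array([408. , -82.9]), array([30.9, 42.2]), np.float32(-40.44), np.float64(48.2))
(np.int32(830), array([290., 211.]), array([573.5,  17.2]), array([ 51.2, 180.3]), np.float32(-0.45), np.float64(49.7))
(np.int32(944), array([334., 230.]), array([587.4, 163.6]), array([ 50.9, 180.6]), np.float32(-2.41), np.float64(49.8))
(np.int32(963), array([418., 235.]), array([507.7, 383.7]), array([ 51.3, 180.2]), np.float32(-5.56), np.float64(49.7))
```

Request:
arm_command --moves '[-2,1,34,0,-2,1,70,0,-2,1,100,0,-2,1,115,0,-2,1,120,0]'

```text
time: 27.12
eef_pos: [0.5061, 0.3828, 0.014]
orientation: [0.05, 0.999, -0.002, -0.002]
wrist_force: [-0.1, -0.9, 0.2]
finger_gap: 0.824
```

Request:
arm_command --moves '[0,0,0,0,0,0,0,0,0,0,0,0,0,0,0,0,0,0,0,0]' --fingers -1

```text
time: 27.53
eef_pos: [0.5079, 0.3856, 0.019]
orientation: [0.05, 0.999, 0.0, 0.001]
wrist_force: [0.5, -4.1, 2.7]
finger_gap: 0.57
```

Request:
arm_command --moves '[0,0,-5,0,0,0,-30,0,10,0,-65,0,30,0,-90,0,50,0,-100,0]'

```text
time: 27.95
eef_pos: [0.4578, 0.3915, 0.1216]
orientation: [0.05, 0.999, 0.002, 0.002]
wrist_force: [0.2, 1.1, -5.7]
finger_gap: 0.57
```

Request:
arm_command --moves '[24,0,0,0,52,0,0,0,93,0,0,0,134,0,0,0,93,0,0,0]'

```text
time: 28.37
eef_pos: [0.3487, 0.402, 0.116]
orientation: [0.041, 0.999, -0.002, -0.005]
wrist_force: [0.5, 1.5, -6.7]
finger_gap: 0.568
```

Request:
arm_command --moves '[-41,0,0,0,-82,0,0,0,-110,0,0,0,-124,0,0,0,-124,0,0,0]'

```text
time: 28.78
eef_pos: [0.4906, 0.3869, 0.1164]
orientation: [0.05, 0.999, -0.0, -0.0]
wrist_force: [-0.3, -0.6, -6.2]
finger_gap: 0.568
```

Request:
arm_command --moves '[0,0,0,0,0,0,0,0,0,0,0,0,0,0,0,0,0,0,0,0]'

```text
time: 29.2
eef_pos: [0.4875, 0.3879, 0.1177]
orientation: [0.049, 0.999, 0.0, 0.0]
wrist_force: [0.6, -0.4, -6.4]
finger_gap: 0.571
```

```bash
python3 -c "
from h import *
avg()"
```

```text
t29.90 Mtool [-0.0107 -0.0691  0.0032] sem [0.0033 0.0075 0.0081] F [-0.14 -0.18 -6.5 ]
```

Request:
arm_command --moves '[12,0,0,0,36,0,0,0,60,0,0,0,75,0,0,0,80,0,0,0]'

```text
time: 30.32
eef_pos: [0.4062, 0.3956, 0.1177]
orientation: [0.049, 0.999, 0.0, -0.0]
wrist_force: [1.0, 0.7, -6.5]
finger_gap: 0.572
```

Request:
arm_command --moves '[-14,0,0,0,-42,0,0,0,-83,0,0,0,-124,0,0,0,-83,0,0,0]'

```text
time: 30.73
eef_pos: [0.5056, 0.3868, 0.1071]
orientation: [0.054, 0.999, -0.003, -0.001]
wrist_force: [-1.3, 4.8, -12.3]
finger_gap: 0.569
```

Request:
arm_command --moves '[41,0,0,0,82,0,0,0,110,0,0,0,124,0,0,0,124,0,0,0]'

```text
time: 31.15
eef_pos: [0.3657, 0.3998, 0.1178]
orientation: [0.048, 0.999, 0.0, -0.0]
wrist_force: [0.1, -0.5, -6.2]
finger_gap: 0.565
```

Request:
arm_command --moves '[0,0,0,0,0,0,0,0,0,0,0,0,0,0,0,0,0,0,0,0]'

```text
time: 31.57
eef_pos: [0.3684, 0.3992, 0.1172]
orientation: [0.05, 0.999, -0.0, -0.0]
wrist_force: [-0.2, -0.6, -6.4]
finger_gap: 0.57
```

```bash
python3 -c "
from h import *
avg()
rel(507,385,16,-5.6)"
```

```text
t32.27 Mtool [-0.0015  0.0158 -0.0119] sem [0.0064 0.0072 0.0053] F [ 0.07 -0.08 -6.36]
t32.27 tcp [367.7 399.5 117.4] yaw -5.65 rel [-140.    -0.7  101.4] turn -0.05 gap 48.4 tilt [ 0. -0. -1.] F [-0.34  0.59 -6.23] T [ 0.004  0.046 -0.015] Mtool [0.    0.046 0.015] q [ 0.83  0.06 -0.08  1.44 -0.    0.93]
```

L1's moment goes from −0.069 to +0.016 N m between shake directions (SEM 0.007), against no change for L3. L1 is the rattling leg. Next, refining the jig pose from both cameras.

Run:
```python
from h import *
for n in("top1","scene1"):
    d=dict(np.load(f"pics/{n}.npz")); print(n); reg=(.3,.72,-.42,-.15)
    for lo,hi in((.006,.045),(.016,.024),(.035,.045)):
        print(lo,hi,[b for b in boxes(d,lo,hi,reg,25)])
    print("can",[b for b in boxes(d,.15,.23,(.5,.95,-.3,.1),30)])
    for p in((.545,-.2,.01),): print(proj(d,p))
```

```text
top1
0.006 0.045 [(np.int32(4735), array([439., 215.]), array([ 507.2, -282.6]), array([144.5, 339.6]), np.float32(4.26), np.float64(10.7))]
0.016 0.024 [(np.int32(312), array([451., 197.]), array([ 562.8, -315.7]), array([ 21.6, 185.5]), np.float32(3.62), np.float64(20.2))]
0.035 0.045 [(np.int32(161), array([438., 163.]), array([ 664.2, -274.6]), array([25.2, 60.4]), np.float32(-86.3), np.float64(39.6)), (np.int32(47), array([446., 247.]), array([ 414.9, -294.1]), array([16.1, 26.8]), np.float32(-2.2), np.float64(41.2))]
can [(np.int32(559), array([384., 104.]), array([797.6, -90.8]), array([62. , 63.5]), np.float32(-78.81), np.float64(198.6))]
(np.float64(411.8359659491447), np.float64(203.1128780615971))
scene1
0.006 0.045 [(np.int32(2787), array([219., 179.]), array([ 507.4, -284. ]), array([144. , 342.6]), np.float32(4.65), np.float64(10.6))]
0.016 0.024 [(np.int32(195), array([203., 181.]), array([ 554.8, -317.5]), array([ 19.1, 174.1]), np.float32(4.74), np.float64(19.8))]
0.035 0.045 [(np.int32(57), array([235., 149.]), array([ 391.7, -289.3]), array([16.2, 82.6]), np.float32(-10.46), np.float64(40.2)), (np.int32(139), array([192., 202.]), array([ 664.4, -275.8]), array([27.3, 59.8]), np.float32(-85.24), np.float64(40.0))]
can [(np.int32(796), array([204., 225.]), array([800.9, -92.1]), array([63.7, 64.1]), np.float32(-76.65), np.float64(195.8))]
(np.float64(235.7064215300975), np.float64(190.20189386173132))
```

Request:
arm_command --moves '[-5,-14,0,0,-15,-42,0,0,-30,-80,0,0,-45,-120,0,0,-60,-160,0,0]'

```text
time: 32.68
eef_pos: [0.411, 0.2345, 0.1174]
orientation: [0.049, 0.999, -0.0, 0.0]
wrist_force: [1.8, -1.0, -5.3]
finger_gap: 0.565
```

Request:
arm_command --moves '[-14,-38,0,0,-28,-76,0,0,-42,-114,0,0,-56,-152,0,0,-70,-190,0,0]'

```text
time: 33.1
eef_pos: [0.4619, 0.0381, 0.1178]
orientation: [0.049, 0.999, 0.0, 0.0]
wrist_force: [1.8, 1.5, -6.6]
finger_gap: 0.567
```

Request:
arm_command --moves '[-14,-38,0,0,-28,-76,0,0,-42,-114,0,0,-56,-152,0,0,-70,-190,0,0]'

```text
time: 33.52
eef_pos: [0.5127, -0.1581, 0.1177]
orientation: [0.049, 0.999, -0.0, 0.0]
wrist_force: [1.3, 1.0, -6.2]
finger_gap: 0.571
```

Request:
arm_command --moves '[-14,-36,0,-2,-28,-70,0,-5,-40,-95,0,-8,-48,-110,0,-9.8,-52,-116,0,-9.8]'

```text
time: 33.93
eef_pos: [0.5532, -0.279, 0.1168]
orientation: [-0.036, 0.999, -0.0, -0.0]
wrist_force: [-0.7, 0.2, -6.6]
finger_gap: 0.567
```

Request:
arm_command --moves '[0,0,0,0,0,0,0,0,0,0,0,0,0,0,0,0,0,0,0,0]'

```text
time: 34.35
eef_pos: [0.5532, -0.2752, 0.1178]
orientation: [-0.037, 0.999, -0.0, 0.0]
wrist_force: [0.0, 0.0, -6.6]
finger_gap: 0.569
```

```bash
python3 -c "
from h import *
from bench import *
d=get_image('scene')
rel(553.8,-278.1,30,4.2)
cv2.imwrite('pics/s4.png',cv2.cvtColor(cv2.resize(d['frame'][60:260,130:400],None,fx=2.5,fy=2.5),cv2.COLOR_RGB2BGR))"
```

```text
t34.40 tcp [ 553.3 -275.4  117.8] yaw 4.19 rel [-0.2 -2.7 87.8] turn -0.01 gap 48.2 tilt [ 4.e-04 -2.e-04 -1.e+00] F [-0.31  0.43 -6.68] T [-0.069  0.041  0.013] Mtool [ 0.065  0.046 -0.013] q [-0.46  0.24  0.13  1.46  0.   -0.53]
```

View pics/s4.png

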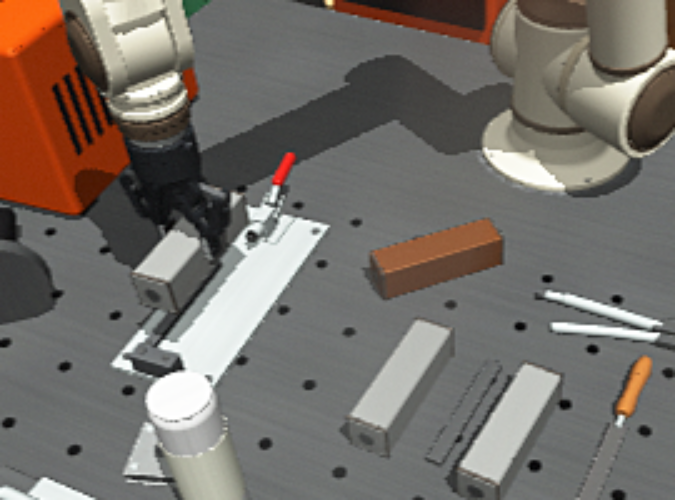

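The crop shows L1 held level over the jig (crop px 170,265), with the fence to its left and the stop beyond at (155,360). Lowering slowly.

Request:
arm_command --moves '[0,-1,20,0,0,-2,45,0,0,-3,65,0,0,-3,77,0,0,-3,82,0]'

```text
time: 34.82
eef_pos: [0.5525, -0.2783, 0.0333]
orientation: [-0.036, 0.999, 0.001, -0.001]
wrist_force: [-0.1, 0.0, -6.7]
finger_gap: 0.567
```

Request:
arm_command --moves '[0,0,2,0,0,0,4,0,0,0,4,0,0,0,5,0,0,0,5,0]'

```text
time: 35.23
eef_pos: [0.5539, -0.2793, 0.0312]
orientation: [-0.036, 0.999, -0.0, 0.001]
wrist_force: [-0.5, -0.1, -5.9]
finger_gap: 0.565
```

```bash
python3 -c "
from h import *
avg(3)
rel(562,-283.5,28,4.2)"
```

```text
t35.38 Mtool [ 0.0119 -0.0074 -0.006 ] sem [0.0134 0.0072 0.0078] F [ 0.96 -0.24 -6.92]
t35.38 tcp [ 553.7 -279.2   30.9] yaw 4.15 rel [-8.  -4.9  2.9] turn -0.05 gap 48.3 tilt [ 5.e-04 -3.e-04 -1.e+00] F [ 0.68 -0.33 -6.97] T [-0.041  0.007  0.021] Mtool [ 0.04   0.01  -0.021] q [-0.47  0.27 -0.01  1.3  -0.   -0.54]
```

Request:
arm_command --moves '[0,-1,1,0,0,-2,2,0,0,-3,2,0,0,-4,2,0,0,-5,2,0]'

```text
time: 35.8
eef_pos: [0.5542, -0.284, 0.029]
orientation: [-0.036, 0.999, 0.0, 0.0]
wrist_force: [-1.2, 4.3, 0.6]
finger_gap: 0.569
```

```bash
python3 -c "
from h import *
avg(3)
rel(562,-283.5,28,4.2)"
```

```text
t35.95 Mtool [-0.7185 -0.0071  0.0054] sem [0.0323 0.018  0.0275] F [0.02 3.09 1.74]
t35.95 tcp [ 554.2 -284.2   28.9] yaw 4.15 rel [-7.8  0.1  0.9] turn -0.05 gap 48.4 tilt [ 9.e-04 -2.e-04 -1.e+00] F [-0.76  2.87  2.82] T [0.641 0.013 0.062] Mtool [-0.64  -0.033 -0.062] q [-0.47  0.27 -0.    1.29  0.   -0.55]
```

Request:
arm_command --moves '[0,-1,0,0,0,-2,0,0,0,-2,0,0,0,-2,0,0,0,-2,0,0]'

```text
time: 36.37
eef_pos: [0.5543, -0.2852, 0.029]
orientation: [-0.037, 0.999, 0.001, 0.0]
wrist_force: [-1.1, 7.9, 4.7]
finger_gap: 0.569
```

```bash
python3 -c "
from h import *
avg(3)
rel(562,-283.5,28,4.2)"
```

```text
t36.52 Mtool [-1.7139  0.0911 -0.2446] sem [0.0075 0.0257 0.0051] F [-0.6   8.44  5.2 ]
t36.52 tcp [ 554.2 -285.2   29. ] yaw 4.21 rel [-7.9  1.1  1. ] turn 0.01 gap 48.0 tilt [ 5.0e-04  1.5e-03 -1.0e+00] F [0.19 8.2  5.11] T [1.709 0.207 0.252] Mtool [-1.72   0.082 -0.251] q [-0.48  0.28  0.    1.3   0.   -0.55]
```

Request:
arm_command --moves '[-2,0,0,0,-4,0,0,0,-6,0,0,0,-7,0,0,0,-8,0,0,0]'

```text
time: 36.93
eef_pos: [0.5596, -0.2847, 0.029]
orientation: [-0.036, 0.999, 0.001, -0.002]
wrist_force: [-16.6, 8.2, 13.1]
finger_gap: 0.57
```

```bash
python3 -c "
from h import *
avg(3)
rel(562,-283.5,28,4.2)"
```

```text
t37.08 Mtool [-1.8448  2.521  -0.3924] sem [0.0122 0.0351 0.012 ] F [-15.53   8.65  11.95]
t37.08 tcp [ 559.8 -284.7   29. ] yaw 4.16 rel [-2.3  1.   0.9] turn -0.04 gap 48.3 tilt [-0.0042  0.0015 -1.    ] F [-15.01   8.24  10.74] T [1.694 2.574 0.417] Mtool [-1.875  2.445 -0.42 ] q [-0.47  0.29  0.02  1.3  -0.   -0.54]
```

Request:
arm_command --moves '[0,0,0,0,0,0,0,0,0,0,0,0,0,0,0,0,0,0,0,0]' --fingers 0.65

```text
time: 37.5
eef_pos: [0.5621, -0.2858, 0.0285]
orientation: [-0.036, 0.999, -0.0, 0.0]
wrist_force: [-0.2, -0.0, 0.4]
finger_gap: 0.827
```

Request:
arm_command --moves '[0,0,-15,0,0,0,-45,0,0,0,-85,0,0,20,-120,0,0,50,-150,0]'

```text
time: 37.92
eef_pos: [0.5585, -0.2375, 0.1803]
orientation: [-0.035, 0.999, -0.001, 0.001]
wrist_force: [1.3, 0.3, -0.2]
finger_gap: 0.827
```

Request:
arm_command --moves '[20,38,0,0,40,76,0,0,60,114,0,0,80,152,0,0,90,185,0,0]'

```text
time: 38.33
eef_pos: [0.4536, -0.0571, 0.1781]
orientation: [-0.036, 0.999, -0.0, 0.0]
wrist_force: [1.0, 0.4, 1.0]
finger_gap: 0.828
```

Run:
```python
from h import *
from bench import *
for n in("top","scene"):
    d=get_image(n); np.savez(f"pics/{n}5.npz",**d); print(n)
    for b in boxes(d,.052,.068,(.3,.75,-.4,-.1),40): print("leg",b)
    for b in boxes(d,.035,.045,(.62,.72,-.4,-.15),25): print("stop",b)
    for b in boxes(d,.016,.024,(.4,.72,-.42,-.15),25): print("fence",b)
    for b in boxes(d,.045,.052,(.4,.75,-.1,.55),60): print(b)
    if n=="top": cv2.imwrite('pics/t5.png',cv2.cvtColor(cv2.resize(d['frame'][140:300,380:500],None,fx=3.7,fy=3.7),cv2.COLOR_RGB2BGR))
rel(562,-283.5,28,4.2)
```

```text
top
leg (np.int32(814), array([444., 193.]), array([ 559.1, -283. ]), array([ 52. , 179.3]), np.float32(5.21), np.float64(59.8))
stop (np.int32(158), array([438., 163.]), array([ 664.1, -273.7]), array([24.8, 60.5]), np.float32(-87.96), np.float64(39.6))
(np.int32(759), array([291., 187.]), array([586.7, 165.2]), array([ 49.8, 179.5]), np.float32(-2.69), np.float64(49.1))
(np.int32(780), array([341., 192.]), array([573. ,  18.6]), array([ 49.5, 179.8]), np.float32(-1.26), np.float64(49.2))
scene
leg (np.int32(665), array([208., 176.]), array([ 559.6, -284.6]), array([ 55. , 180.4]), np.float32(4.08), np.float64(59.6))
stop (np.int32(172), array([193., 201.]), array([ 654.2, -278.4]), array([53.5, 63.7]), np.float32(-75.69), np.float64(39.8))
fence (np.int32(36), array([211., 194.]), array([ 597.5, -257.1]), array([ 3.7, 71.8]), np.float32(5.72), np.float64(19.5))
(np.int32(723), array([290., 210.]), array([572.3,  16.8]), array([ 51.2, 181.3]), np.float32(-0.41), np.float64(49.6))
(np.int32(827), array([334., 229.]), array([587.7, 163.3]), array([ 50.5, 180.7]), np.float32(-2.58), np.float64(49.7))
t38.43 tcp [453.7 -54.8 178.8] yaw 4.36 rel [ -90.4 -236.4  150.8] turn 0.16 gap 70.1 tilt [ 1.4e-03  6.0e-04 -1.0e+00] F [ 1.17 -0.39 -0.32] T [ 0.022 -0.032 -0.046] Mtool [-0.02  -0.034  0.046] q [-0.12 -0.15 -0.16  1.56  0.   -0.2 ]
```

View pics/t5.png

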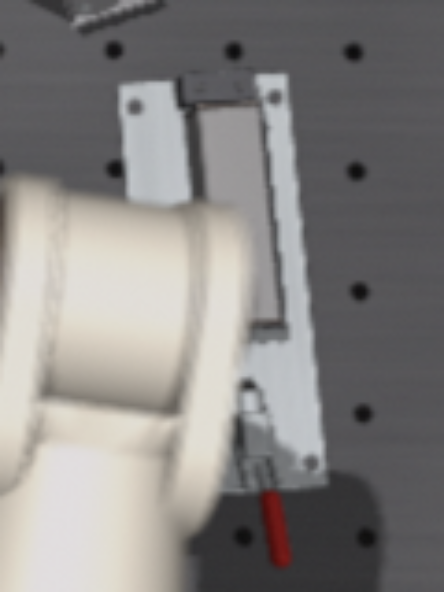

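The leg lies against the fence, but vision suggests a 2–3 mm gap at the stop, and the push force was confused by bench friction. I'll regrip, unload the vertical force and push home.

Request:
arm_command --moves '[-10,-33,0,0,-30,-71,0,0,-50,-109,0,0,-75,-147,0,0,-90,-180,0,0]'

```text
time: 38.85
eef_pos: [0.559, -0.2327, 0.1777]
orientation: [-0.036, 0.999, -0.0, 0.0]
wrist_force: [0.2, -0.0, 0.7]
finger_gap: 0.829
```

Request:
arm_command --moves '[0,-25,30,0,0,-49,65,0,0,-54,105,0,0,-54,135,0,0,-54,148,0]'

```text
time: 39.27
eef_pos: [0.5592, -0.2846, 0.0243]
orientation: [-0.035, 0.999, 0.001, -0.003]
wrist_force: [-0.4, -0.1, -1.4]
finger_gap: 0.824
```

Request:
arm_command --moves '[0,0,0,0,0,0,0,0,0,0,0,0,0,0,0,0,0,0,0,0]' --fingers -1 --newtons 60

```text
time: 39.68
eef_pos: [0.5622, -0.2844, 0.0313]
orientation: [-0.036, 0.999, -0.0, 0.001]
wrist_force: [0.9, -0.5, -7.4]
finger_gap: 0.573
```

```bash
python3 -c "
from h import *
avg(3)
rel(562,-283.5,28,4.2)"
```

```text
t39.83 Mtool [-0.0072 -0.0199 -0.0091] sem [0.0139 0.0124 0.0144] F [-0.4   0.43 -6.47]
t39.83 tcp [ 561.8 -284.3   30.5] yaw 4.16 rel [-0.2  0.8  2.5] turn -0.04 gap 48.7 tilt [ 7.e-04 -5.e-04 -1.e+00] F [-0.8   0.95 -6.51] T [-0.022 -0.042  0.007] Mtool [ 0.025 -0.04  -0.007] q [-0.47  0.29  0.02  1.3  -0.   -0.54]
```

Request:
arm_command --moves '[-1,0,0,0,-2,0,0,0,-3,0,0,0,-4,0,0,0,-4,0,0,0]'

```text
time: 40.25
eef_pos: [0.5647, -0.2842, 0.0303]
orientation: [-0.036, 0.999, -0.0, -0.001]
wrist_force: [-8.2, -0.0, 1.6]
finger_gap: 0.576
```

```bash
python3 -c "
from h import *
avg(3)
rel(562,-283.5,28,4.2)"
```

```text
t40.40 Mtool [-0.1982  1.4443 -0.1337] sem [0.0115 0.0053 0.0097] F [-7.76  0.07  1.76]
t40.40 tcp [ 564.7 -284.2   30.3] yaw 4.13 rel [2.6 0.9 2.3] turn -0.07 gap 48.5 tilt [-1.5e-03 -3.0e-04 -1.0e+00] F [-7.99 -0.17  1.36] T [0.098 1.466 0.123] Mtool [-0.203  1.455 -0.124] q [-0.47  0.3   0.03  1.3  -0.   -0.54]
```

Request:
arm_command --moves '[0,-1,0,0,0,-2,0,0,-1,-2,1,0,-1,-2,2,0,-1,-2,2,0]'

```text
time: 40.82
eef_pos: [0.5647, -0.2843, 0.0303]
orientation: [-0.036, 0.999, 0.001, -0.001]
wrist_force: [-20.2, 11.0, 20.9]
finger_gap: 0.58
```

```bash
python3 -c "
from h import *
avg(3)
rel(562,-283.5,28,4.2)"
```

```text
t40.97 Mtool [-2.7958  3.6263  0.0637] sem [0.0076 0.0136 0.0302] F [-19.96  12.11  20.33]
t40.97 tcp [ 564.7 -284.4   30.3] yaw 4.16 rel [2.6 1.  2.3] turn -0.04 gap 48.6 tilt [-0.0028  0.0026 -1.    ] F [-19.91  12.43  19.78] T [2.523 3.852 0.011] Mtool [-2.795  3.659 -0.009] q [-0.47  0.3   0.03  1.31  0.   -0.54]
```

It no longer moves in x, y or z while reaction forces rise, so it's seated on all three. Releasing, retreating and checking.

Request:
arm_command --moves '[0,0,0,0,0,0,0,0,0,0,0,0,0,0,0,0,0,0,0,0]' --fingers 0.65

```text
time: 41.38
eef_pos: [0.567, -0.2861, 0.028]
orientation: [-0.036, 0.999, -0.0, 0.0]
wrist_force: [0.2, 0.0, -0.2]
finger_gap: 0.825
```

Request:
arm_command --moves '[0,0,-15,0,0,0,-45,0,0,0,-85,0,0,20,-120,0,0,50,-150,0]'

```text
time: 41.8
eef_pos: [0.5632, -0.2379, 0.1797]
orientation: [-0.035, 0.999, -0.001, 0.001]
wrist_force: [0.9, -0.1, 0.1]
finger_gap: 0.825
```

Request:
arm_command --moves '[15,38,0,0,30,76,0,0,45,114,0,0,60,152,0,0,75,190,0,0]'

```text
time: 42.22
eef_pos: [0.4736, -0.0512, 0.1774]
orientation: [-0.036, 0.999, -0.0, 0.0]
wrist_force: [1.3, 0.8, 0.7]
finger_gap: 0.821
```

Request:
arm_command --moves '[15,38,0,0,30,76,0,0,45,114,0,0,60,152,0,0,65,180,0,0]'

```text
time: 42.63
eef_pos: [0.3949, 0.1243, 0.1779]
orientation: [-0.036, 0.999, 0.0, 0.0]
wrist_force: [0.1, -0.7, -0.2]
finger_gap: 0.822
```

Request:
arm_command --moves '[15,38,0,0,30,76,0,0,40,105,0,0,45,120,0,0,45,120,0,0]'

```text
time: 43.05
eef_pos: [0.342, 0.2412, 0.1774]
orientation: [-0.038, 0.999, 0.0, 0.0]
wrist_force: [-0.0, -1.0, 0.3]
finger_gap: 0.824
```

Run:
```python
from h import *
from bench import *
for n in("top","scene"):
    d=get_image(n); np.savez(f"pics/{n}6.npz",**d); print(n)
    for b in boxes(d,.052,.068,(.44,.75,-.4,-.1),40): print("leg",b)
    for b in boxes(d,.035,.045,(.62,.72,-.4,-.15),25): print("stop",b)
    for b in boxes(d,.016,.024,(.4,.72,-.42,-.15),25): print("fence",b)
    for b in boxes(d,.045,.052,(.4,.75,-.1,.55),60): print(b)
    if n=="scene": cv2.imwrite('pics/s6.png',cv2.cvtColor(cv2.resize(d['frame'][110:250,130:330],None,fx=4,fy=4),cv2.COLOR_RGB2BGR))
    else: cv2.imwrite('pics/t6.png',cv2.cvtColor(d['frame'],cv2.COLOR_RGB2BGR))
rel(562,-283.5,28,4.2)
```

```text
top
leg (np.int32(1063), array([443., 196.]), array([ 562.2, -282.2]), array([ 52.1, 180. ]), np.float32(4.3), np.float64(59.7))
stop (np.int32(143), array([438., 162.]), array([ 665.8, -273.9]), array([23.3, 62. ]), np.float32(-83.27), np.float64(39.6))
fence (np.int32(32), array([451., 180.]), array([ 617.2, -317.1]), array([ 5.1, 70.8]), np.float32(4.03), np.float64(20.1))
(np.int32(801), array([291., 187.]), array([586.9, 165.1]), array([ 50.5, 179.6]), np.float32(-2.35), np.float64(49.2))
(np.int32(772), array([340., 192.]), array([573. ,  18.7]), array([ 49.4, 179.6]), np.float32(-1.32), np.float64(49.3))
(np.int32(84), array([375., 247.]), array([414.6, -79.5]), array([29. , 40.8]), np.float32(-89.64), np.float64(49.2))
scene
leg (np.int32(669), array([207., 177.]), array([ 563.3, -283.7]), array([ 53. , 179.8]), np.float32(4.25), np.float64(59.6))
stop (np.int32(159), array([193., 201.]), array([ 656.6, -277.3]), array([46.4, 59.2]), np.float32(-77.79), np.float64(39.9))
fence (np.int32(34), array([218., 184.]), array([ 552.8, -260.5]), array([ 4.1, 84.5]), np.float32(5.42), np.float64(20.1))
(np.int32(720), array([290., 210.]), array([573.4,  17.4]), array([ 51.4, 179.1]), np.float32(-0.26), np.float64(49.6))
(np.int32(823), array([334., 229.]), array([586.7, 163.1]), array([ 51.8, 179. ]), np.float32(-2.54), np.float64(49.6))
t43.15 tcp [343.  239.1 177.4] yaw 4.25 rel [-179.6 -537.4  149.5] turn 0.05 gap 70.0 tilt [ 3.e-04 -1.e-04 -1.e+00] F [-0.38 -0.33  0.48] T [ 0.023  0.013 -0.018] Mtool [-0.024  0.012  0.018] q [ 0.61 -0.24 -0.24  1.58 -0.    0.53]
```

View pics/s6.png

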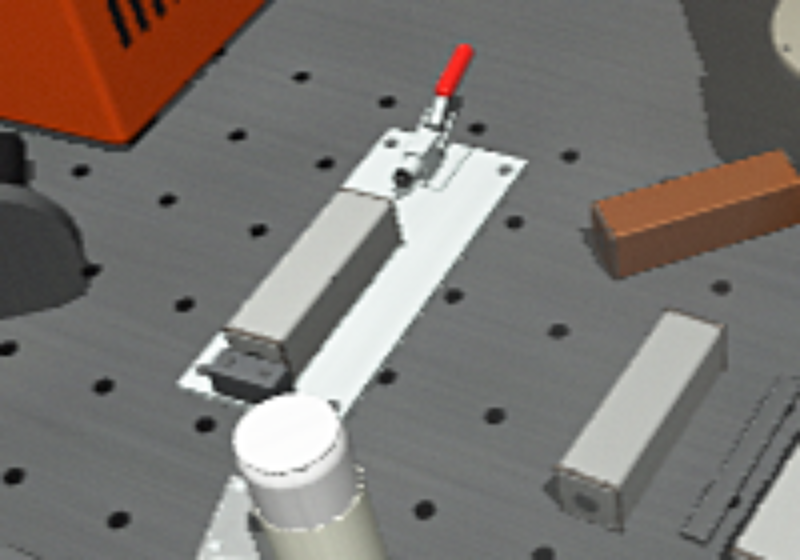

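View pics/t6.png

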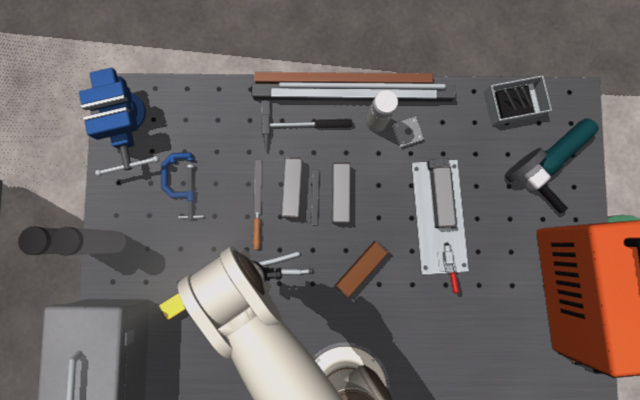

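The leg is at about (562.7, −283) mm, yaw 4.3°, top at 59.7 mm, against an expected home of (562, −283.5), 4.2°, 60 mm. It's flush with fence and stop, and the two sound legs and the other tools are where they were. Handing in.

```bash
python3 -c "
from bench import *
print(job_done())"
```

```text
the job is handed in; nothing more can be done
None
```

The leftmost leg, which started at about (507, 383) mm, is the one that rattles. It now lies flat in the jig against the fence and end stop, and I handed the job in at about 43 s of the 72 s allowed.

**Finding it:** The tool cannot tilt, so I shook each leg endwise and compared the wrist moment after each shake direction.
- **Left leg:** its averaged moment went from −0.069 to +0.016 N m (each ±0.007). I missed this on the first pass, which used single noisy readings, so I picked this leg up a second time.
- **Right leg:** its averaged moment barely changed, −0.007 to −0.014 N m.
- **Middle leg:** I had only single readings, which showed nothing clear. At about 0.44 kg it is below the 0.5 kg minimum for a leg with the nut inside.

**Placing it:** My first push stopped 2–3 mm short of the end stop. I regripped and pushed until the leg no longer moved along, across or down, with wrist forces of about 20, 12 and 20 N.

**Last checks:**
- **Jig leg:** both cameras put it at (562–563, −282 to −284) mm, yaw 4.3°, top face at 59.7 mm. Home is about (562, −283.5) mm, yaw 4.2°, top face at 60 mm.
- **Sound legs:** both are back within about 1–2 mm of where they started.
- **Other tools:** by eye in the final top picture none had moved. The arm partly hid the yellow block and the pliers.

One disagreement remains: the left leg's moment changed by 0.085 N m, less than the 0.13 N m maximum. The nut may not have reached the cap in one direction.

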